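# Put the sauce jar away in the chilled rail behind its sliding guard

## Robot

A 7-joint arm with a two-finger parallel gripper is mounted at the origin on the work surface. World frame = base frame: x ahead of the robot, y to its left, z up, the work surface at z = 0. Lengths are in m, angles in degrees, forces in N, time in s.
With the tool pointing down it reaches from about 0.35 to 0.775 m from the base axis. Payload 3.1 kg.
Tool frame: the origin (TCP) lies on the centre line of the jaws, within the pads' length; the fingertips stand 17 mm ahead of it and the grasp point (between the pads) lies 2 mm behind it (robot.tip_reach is the distance from the TCP to the fingertips, in m); z points along the fingers, y is the direction in which the jaws open and shut (so a half turn about z gives the same grasp; the last joint's range is limited). The gripper opens to 85 mm and grips with 20 to 120 N. Pads are 22 mm wide; open, the fingers measure 114 mm over their backs; the gripper's body (76 mm by 85 mm) begins 54 mm behind the grasp point. The pads swing forward as they close: fully open they stand 13 mm farther back than shut.
Start: joints at [62.47, 17.813, 0.802, 86.603, -0.252, 75.585, -1.558], TCP at [0.234, -0.498, 0.248] pointing down, gripper open.
Joint ranges: [-154.91, 154.91], [-16.99, 109.72], [-72.82, 74.43], [7.12, 147.25], [-82.49, 262.49], [11.32, 116.49], [-174.64, 174.64]. Speed limits (degrees/s): [159.86, 159.86, 180, 180, 180, 180, 180].

## Interface

Orientations are given as [roll, pitch, yaw] about the fixed x, y, z axes, in that order (R = Rz(yaw) Ry(pitch) Rx(roll)).
In Python, from station import robot, fingers, vision, workorder, recognise gives the robot as it stands. Calls block until the motion is done:
- robot.move_to(position, orientation): joint-space move of the TCP to a pose.
- robot.line_to(position, orientation=None, velocity=0.15, f_stop=None): straight line of the TCP; orientation=None keeps the orientation; velocity is the mean speed in m/s. With f_stop (N) it stops when the force on the tool has changed by that much, and returns True; else False.
- robot.move_j(angles): joint-space move.
- fingers.gripper_to(opening, force=None): opening from 0.0 (shut) to 1.0 (fully open); force is the grip in N (None keeps the last); returns when the fingers have stopped.
- robot.pause(seconds).
- robot.inverse_kinematics(position, orientation): joint angles nearest the present ones, or None.
- vision.grab_frame(name): name is "scene" or "top"; returns the picture (384x512x3 uint8, red, green, blue); there is no depth.
- vision.calibration(name): a dict with "mtx" (3x3 intrinsics, pixels), "k1" (the pictures are not rectified: a ray, as slopes to the right and down, at radius r is drawn at 1 + k1 r^2 times it, then the intrinsics apply), "extrinsics" (4x4, takes a point from world to camera coordinates). Camera axes: x right, y up, looking along -z (the intrinsics and any distortion apply to the point x, -y, -z); pixel columns grow to the right and rows downward; lengths in m; the calibration is good to about 2 mm. A picture is of the moment at which its call begins. calibration takes no time and is no camera call.
A pose or a line that the arm cannot do raises robot.PlanningError and nothing moves.
- workorder.close_job(): hands the job in, once; it reports no verdict.
Trained networks look in the newest picture that a camera, given by its name, has taken for a name from the list of things; names that differ only in an ending like _2 or _b are one class to them, and where a whole thing is asked for, a point or a joint stands for the part that bears it (a point fixed in the world has none). Each returns a list of dicts, best first, with "p" (0 to 1); they miss things now and then, are a little off and sometimes report something else, mostly with a low value. They report only what shows in the picture. A call takes as long as a camera call.
- recognise(label, camera): "rect" ([centre column, centre row, width, height] in pixels, round what is visible of it).
Readings, each from a call of its own:
- robot.current_time_s(): time.
- robot.current_joint_positions(): joint angles.
- robot.current_dq(): joint speeds.
- robot.current_joint_torque(): joint torques, N m.
- robot.current_tool_pos(): TCP position.
- robot.current_eef_rot(): TCP orientation.
- robot.current_contact_force(): force on the tool from outside, world axes, zero at the start.
- robot.current_torque(): the same for the moment, N m.
- robot.current_finger_gap(): opening from 0.0 (shut) to 1.0 (fully open).
Only numpy, scipy, OpenCV 4.12 (cv2) and the standard library are available. Lean on these libraries where they do the work, as an engineer would, in place of code of your own. Each camera call takes 0.05 s, during which the arm holds its last target. There are 200 camera calls.

## Task

Put the red-lidded sauce jar away in the chilled ingredient rail: slide the glass guard over the empty pan wide open, stand the jar upright in that pan, setting it down gently rather than dropping it, and ease the guard fully shut again without slamming it. Leave the other guard shut, and do not disturb the jars already in the rail or the squeeze bottle and bowl standing near it.

Things in the scene. Friction and masses are not known exactly. Their poses are not given: they have to be found in the camera images.
- rail: Steel chilled ingredient rail, fixed. Origin on the counter under its middle bay; x away from the robot, y along it to the robot's left. Well part: x -125 to 125 mm, y -280 to 280; a closed machine end goes on to y -480. Top 203 mm high; mouth 206 mm in x. Bays at y 164, 0, -164 mm: the outer two are open pans, the middle one has a flat lid. Two glass guards slide along y over the well.
- guard_left (a joint): Slide of the left (+y) guard, lower track, glass top 187 mm above the counter: 0 = fully shut at its end stop, 0.19 = fully open, in m. It opens towards the rail's -y, under the right guard. Shut, the pane covers rail y -4 to 251 mm; open by d, the same shifted by -d. About 0.9 kg, 2 N of friction, light damping (6 N s/m); it stays where it is left.
- guard_right (a joint): Slide of the right (-y) guard, upper track, glass top 198 mm above the counter: 0 = fully shut at its end stop, 0.19 = fully open, in m. It opens towards the rail's +y, over the left guard. Shut, the pane covers rail y -251 to 4 mm. Weight and friction as for the left guard; both start shut.
- guard_left_pull (a point): Centre of the left guard's black pull bar; it moves with the guard, axes along the rail's. The bar is 90 mm long in the rail's x, 14 mm wide in y (pinch across this from above) and 14 mm high, its centre 236 mm above the counter, on two posts 36 mm either side of centre. Shut, it is at rail x 0, y 228 mm, near the pane's outer edge.
- guard_right_pull (a point): Centre of the right guard's black pull bar, the same bar at the same height. Shut, it is at rail x 0, y -228 mm.
- empty_pan_floor (a point): Middle of the inner floor of the empty pan, the open steel pan without jars, fixed in the rail's left or right outer bay; axes along the rail's. Inside it measures 154 mm (x) by 140 mm (y); its floor is 48 mm above the counter, its rim 145 mm.
- jar_center (a point): Centre, half-way up, of the amber sauce jar with a red lid, to be put away; it stands on the counter to the left of the rail. The jar is 115 mm high: a straight round body 62 mm in diameter up to 92 mm above its underside, then a 58 mm lid from 96 mm to the top; about 0.4 kg. Its z axis points up.
- stock_a_center (a point): Centre, half-way up, of one of the two jars with green lids already standing in the other outer pan, otherwise the same as the red-lidded jar. Leave it alone.
- stock_b_center (a point): The same for the second green-lidded jar in that pan. Leave it alone.
- squeeze_center (a point): Point 80 mm up inside the yellow squeeze bottle (54 mm in diameter, 165 mm high) standing on the counter beyond the jar. Leave it alone.
- bowl: Small steel bowl, 130 mm across and 50 mm high, standing on top of the rail's machine end; origin under its centre. Leave it alone.

How it is judged:
By the outcome, as a careful person would: the job done as asked, in the order asked, and still so for the second after the job is handed in, with the robot touching nothing.
It also fails if it takes over 69 s, if anything falls off the work surface, if the arm or the gripper's body presses on something with over 40 N, if the wrist force passes 120 N, or if a joint passes its speed limit or range.

## Working session

There is one attempt and no reset: what is moved stays moved. The work goes in short steps, each a Python script; the robot and the scene stay as the last script left them, time stands still between calls to the robot, and variables do not carry over. Pictures are saved under pics/ and viewed, about 8 in all and at most 12, crops included, and the job is handed in when it is done.

```bash
ls; mkdir -p pics
python3 - <<'E'
from station import robot, fingers, vision, workorder, recognise
import cv2,numpy as np
for n in("scene","top"):
    im=vision.grab_frame(n); cv2.imwrite(f"pics/{n}0.png",im[:,:,::-1])
    c=vision.calibration(n); print(n,c["mtx"],c["k1"],np.round(c["extrinsics"],3).tolist())
    for l in["rail","guard_left_pull","guard_right_pull","guard_left","jar_center","stock_a_center","squeeze_center","bowl"]:
        print(l,[(np.round(d["rect"],1).tolist(),round(d["p"],2)) for d in recognise(l,n)[:3]])
print(robot.current_time_s(),robot.current_eef_rot())
E
```

```text
pics
scene [[359.86387945   0.         255.60458817]
 [  0.         359.86387945 195.31636305]
 [  0.           0.           1.        ]] -0.09625258226345647 [[-0.981, 0.194, -0.003, 0.578], [-0.162, -0.809, 0.566, -0.019], [0.107, 0.555, 0.825, -1.233], [0.0, 0.0, 0.0, 1.0]]
rail [([253.3, 180.7, 112.2, 225.0], 0.93)]
guard_left_pull [([253.8, 214.0, 77.2, 81.8], 0.77)]
guard_right_pull [([243.5, 140.1, 71.3, 72.7], 0.96)]
guard_left [([254.8, 213.8, 78.7, 79.8], 0.57)]
jar_center [([324.1, 331.0, 24.9, 35.6], 0.92), ([242.8, 139.8, 72.1, 71.1], 0.43)]
stock_a_center []
squeeze_center [([260.9, 362.5, 19.5, 27.3], 0.69)]
bowl [([239.4, 77.3, 39.5, 31.6], 0.94)]
top [[366.81172402   0.         260.01304037]
 [  0.         366.81172402 193.86663201]
 [  0.           0.           1.        ]] -0.11820631333305683 [[-0.02, -1.0, -0.015, -0.011], [0.987, -0.022, 0.157, -0.578], [-0.157, -0.011, 0.987, -1.335], [0.0, 0.0, 0.0, 1.0]]
rail [([305.6, 184.8, 229.1, 81.8], 0.63)]
guard_left_pull [([242.1, 179.1, 78.1, 58.3], 0.81)]
guard_right_pull [([316.8, 182.0, 78.9, 60.0], 0.62)]
guard_left [([242.5, 181.1, 80.6, 59.1], 0.58)]
jar_center [([156.6, 224.2, 18.9, 13.6], 0.52)]
stock_a_center []
squeeze_center [([150.2, 176.4, 21.5, 12.1], 0.55)]
bowl [([401.4, 188.4, 39.8, 38.9], 0.85), ([241.6, 180.8, 78.1, 58.5], 0.58)]
0.9 [1.79997273e+02 1.80757458e-03 2.51412074e+01]
```

Run:
```python
import cv2
a=cv2.imread("pics/scene0.png")[40:384,170:370]; b=cv2.imread("pics/top0.png")[130:260,130:440]
cv2.imwrite("pics/a.png",cv2.resize(a,None,fx=1.74,fy=1.74,interpolation=2)); cv2.imwrite("pics/b.png",cv2.resize(b,None,fx=2.5,fy=2.5,interpolation=2))
```

```text
(no output)
```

View pics/a.png

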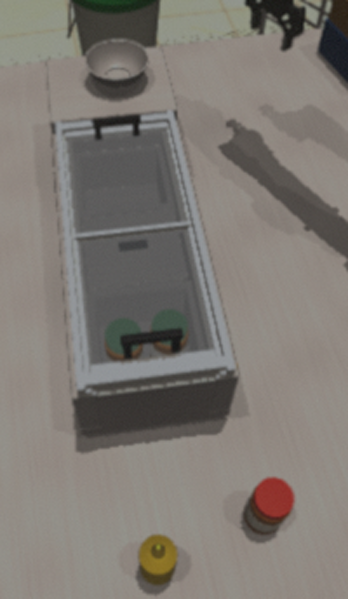

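View pics/b.png

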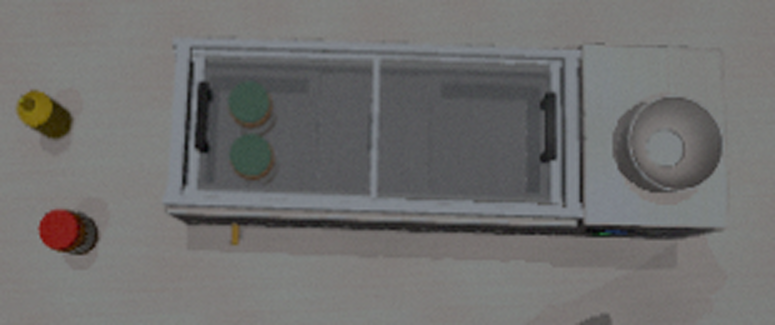

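The scene shows the two green-lidded jars in the left bay, under the left guard, so the empty pan is the right bay. In pixels, the bars are at about top (212,177) and (350,181), scene (257,234) and (237,110). The red lid is at about top (154,222) and scene (327,327).

```bash
cat > h.py <<'E'
from station import robot, fingers, vision, workorder, recognise
import cv2,numpy as np
def ray(cam,px,z):
    c=vision.calibration(cam);K=c["mtx"]
    p=cv2.undistortPoints(np.array([[px]],float),K,np.array([c["k1"],0,0,0.]))[0,0]
    R=c["extrinsics"][:3,:3];t=c["extrinsics"][:3,3]
    o=-R.T@t;d=R.T@np.array([p[0],-p[1],-1]);return o+d*(z-o[2])/d[2]
def proj(cam,P):
    c=vision.calibration(cam);q=c["extrinsics"][:3,:3]@np.array(P)+c["extrinsics"][:3,3]
    x=np.array([q[0],-q[1]])/-q[2];x=x*(1+c["k1"]*(x@x));return (c["mtx"]@np.r_[x,1])[:2]
def blob(im,box,kind):
    x0,y0,x1,y1=box;r=im[y0:y1,x0:x1].astype(int)
    m=(r.max(2)<50) if kind=="black" else (r[...,0]>2*r[...,1])&(r[...,0]>70)
    n,l,s,ce=cv2.connectedComponentsWithStats(m.astype(np.uint8))
    k=1+np.argmax(s[1:,4]);return ce[k]+[x0,y0],s[k]
E
python3 - <<'E'
from h import *
T=cv2.imread("pics/top0.png")[:,:,::-1];S=cv2.imread("pics/scene0.png")[:,:,::-1]
for cam,im,bx in(("top",T,[(203,155,220,200),(340,155,358,205),(140,205,172,240)]),("scene",S,[(236,222,282,246),(218,100,256,122),(305,310,345,350)])):
    for b,k,z,n in zip(bx,("black","black","red"),(.240,.240,.113),"LRJ"):
        c,s=blob(im,b,k);print(cam,n,c.round(1),s,ray(cam,c,z).round(4))
# manual
print([ray("top",p,z).round(4) for p,z in(((211.6,176.8),.24),((349.6,180.8),.24),((154,222),.115))])
print([ray("scene",p,z).round(4) for p,z in(((257.4,234.3),.24),((237.2,109.5),.24),((326.9,326.8),.115))])
E
```

```text
top L [210.7 176.5] [  5   8   7  28 127] [0.6082 0.1347 0.24  ]
top R [348.9 181. ] [ 6 12  6 28 91] [ 0.5832 -0.3152  0.24  ]
top J [153.1 221.3] [  6   9  16  16 198] [0.4762 0.3621 0.113 ]
scene L [257.1 235. ] [  4   7  35  17 272] [0.6131 0.1434 0.24  ]
scene R [236.8 110.7] [  6   7  26  13 128] [ 0.5891 -0.3073  0.24  ]
scene J [326.8 326.1] [ 11   5  22  23 407] [0.4794 0.3648 0.113 ]
[array([0.6071, 0.1319, 0.24  ]), array([ 0.5838, -0.3177,  0.24  ]), array([0.4735, 0.3582, 0.115 ])]
[array([0.612 , 0.1416, 0.24  ]), array([ 0.5868, -0.3125,  0.24  ]), array([0.4801, 0.3669, 0.115 ])]
```

```bash
cat >> h.py <<'E'
YAW=-3.1;a=np.radians(YAW);ex=np.array([np.cos(a),np.sin(a),0]);ey=np.array([-np.sin(a),np.cos(a),0])
O=np.array([.597,-.089,0])
def W(x,y,z): return O+x*ex+y*ey+[0,0,z]
def st(m): print(m,"t",round(robot.current_time_s(),2),"p",robot.current_tool_pos().round(4),"F",np.round(robot.current_contact_force(),1),"gap",round(robot.current_finger_gap(),3))
E
python3 - <<'E'
from h import *
print("bowl",ray("top",(396.8,188),.25))
b=W(0,-228e-3,.236);B=[180,0,YAW]
for p,y in((b,YAW),((.477,.363,.08),YAW+90),((.477,.363,.08),YAW-90),(W(0,-.164,.128),YAW+90),(W(0,-.164,.128),YAW-90)):
    print(y,np.round(robot.inverse_kinematics(list(p),[180,0,y]),0))
p0=robot.current_tool_pos()
robot.line_to([p0[0],p0[1],.40],velocity=.2)
fingers.gripper_to(.55,force=25)
robot.move_to(list(b+[0,0,.12]),B); st("above")
cv2.imwrite("pics/s1.png",vision.grab_frame("scene")[40:220,170:370,::-1].repeat(3,0).repeat(3,1))
E
```

```text
bowl [ 0.55494806 -0.46939723  0.25      ]
-3.1 [ 30.  32.  -5.  67.   3.  81. -68.]
86.9 [ -8.  40. -47.  90.  32.  64. -66.]
-93.1 [ -1.  47. -62.  90.  43.  70. 106.]
86.9 [ 34.  34. -19.  80.  11.  67.  10.]
-93.1 [  16.   33.    9.   81.   -6.   66. -157.]
above t 3.75 p [ 0.5837 -0.3183  0.3564] F [ 0.8  0.3 -0.4] gap 0.548
```

View pics/s1.png

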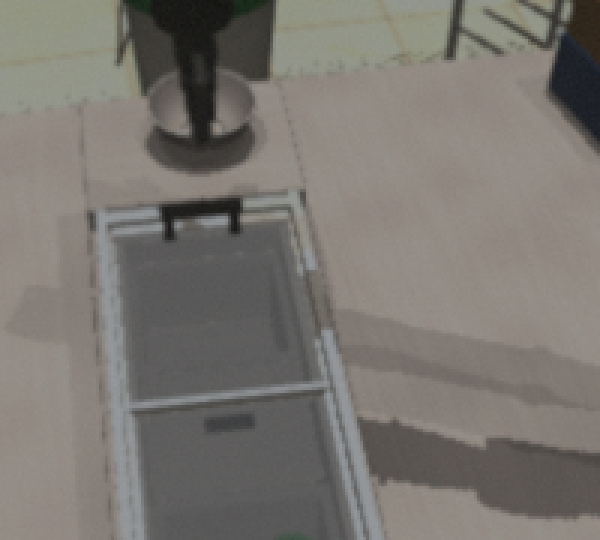

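The picture shows the gripper above the right bar and lined up with it in x: both are at crop column 202. Next I descend and open the guard.

Run:
```python
from h import *
b=W(0,-228e-3,.236);B=[180,0,YAW]
hit=robot.line_to(list(b+[0,0,.001]),velocity=.12,f_stop=6); st(f"down hit={hit}")
if not hit:
    fingers.gripper_to(0,force=25); st("grip")
    if robot.current_finger_gap()>.05:
        p=robot.current_tool_pos()
        hit=robot.line_to(list(p+.2*ey),velocity=.06,f_stop=12); st(f"open hit={hit}")
        print("moved",(robot.current_tool_pos()-p)@ey)
cv2.imwrite("pics/s2.png",vision.grab_frame("scene")[40:260,170:370,::-1].repeat(2,0).repeat(2,1))
```

```text
down hit=False t 4.94 p [ 0.5852 -0.317   0.2382] F [ 0.9 -0.4  0.2] gap 0.557
grip t 5.33 p [ 0.585  -0.3172  0.2379] F [ 0.4 -1.1  1.9] gap 0.152
open hit=True t 8.32 p [ 0.5952 -0.1284  0.2379] F [-0.3 -0.5  1.8] gap 0.158
moved 0.18902914442202573
```

View pics/s2.png

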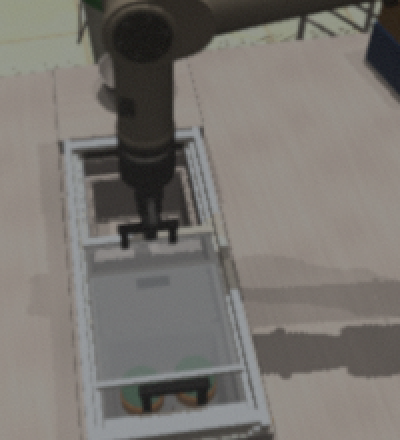

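The right guard is wide open: it moved 0.189 m and reached its stop. Next is the jar.

Run:
```python
from h import *
fingers.gripper_to(.5); p=robot.current_tool_pos(); robot.line_to([p[0],p[1],.33],velocity=.2); st("up")
J=np.array([.477,.363,0]);G=[180,0,YAW+90]
fingers.gripper_to(1.0)
robot.move_to(list(J+[0,0,.24]),G); st("over jar")
hit=robot.line_to(list(J+[0,0,.078]),velocity=.1,f_stop=5); st(f"down {hit}")
if not hit:
    fingers.gripper_to(0,force=40); st("grip")
    p=robot.current_tool_pos(); robot.line_to([p[0],p[1],.12],velocity=.06); st("lift")
cv2.imwrite("pics/s3.png",vision.grab_frame("scene")[70:384,160:400,::-1].repeat(2,0)[:600].repeat(2,1)); cv2.imwrite("pics/t3.png",vision.grab_frame("top")[:,:,::-1])
```

```text
up t 9.37 p [ 0.5954 -0.1302  0.3291] F [ 0.2 -0.6 -0.7] gap 0.498
over jar t 11.73 p [0.4789 0.3611 0.24  ] F [-0.6  0.1 -0.4] gap 0.997
down False t 13.5 p [0.4773 0.3634 0.0787] F [-0.2  0.1  0.1] gap 1.0
grip t 13.85 p [0.4769 0.3633 0.0788] F [-0.9 -0.9  4.1] gap 0.711
lift t 14.7 p [0.4767 0.363  0.1197] F [ 0.1 -0.6 -3.9] gap 0.716
```

View pics/s3.png

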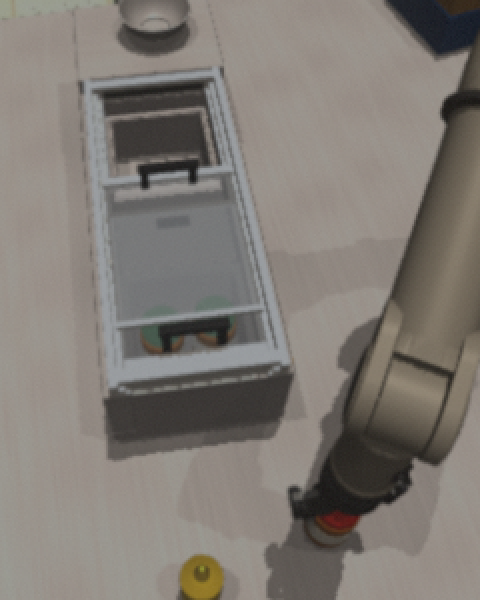

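The jar is gripped (3.9 N weight) and lifted, and the right guard is open over the empty pan. Next I carry it over and lower it.

Run:
```python
from h import *
G=[180,0,YAW+90]
p=robot.current_tool_pos(); robot.line_to([p[0],p[1],.39],velocity=.2)
robot.line_to(list(W(0,-.164,.39)),G,velocity=.2); st("over")
hit=robot.line_to(list(W(0,-.164,.225)),velocity=.12,f_stop=8); st(f"mid {hit}")
cv2.imwrite("pics/s4.png",vision.grab_frame("scene")[60:240,180:340,::-1].repeat(3,0).repeat(3,1))
t=vision.grab_frame("top"); cv2.imwrite("pics/t4.png",t[130:240,200:420,::-1].repeat(3,0).repeat(3,1))
```

```text
over t 19.57 p [ 0.5882 -0.252   0.3902] F [ 0.1 -0.1 -3.9] gap 0.712
mid False t 21.1 p [ 0.5888 -0.2529  0.2261] F [-0.5 -0.6 -3.7] gap 0.713
```

View pics/s4.png

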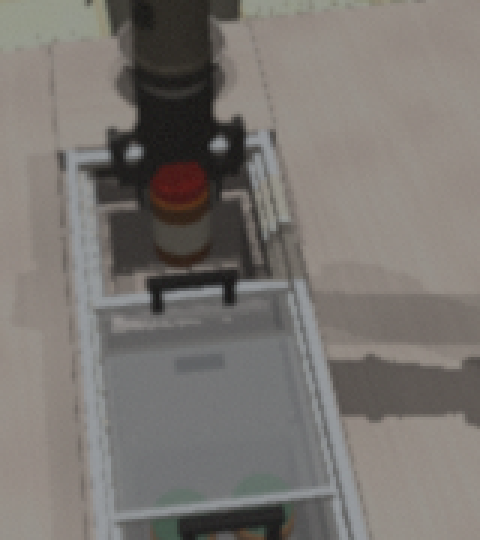

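The jar hangs centred over the pan in x, with the guard and rails clear. I lower it gently.

Run:
```python
from h import *
hit=robot.line_to(list(W(0,-.164,.138)),velocity=.08,f_stop=8); st(f"near {hit}")
if not hit:
    hit=robot.line_to(list(W(0,-.164,.121)),velocity=.015,f_stop=2.5); st(f"touch {hit}")
    if hit:
        fingers.gripper_to(.85); st("release")
        p=robot.current_tool_pos(); h=robot.line_to([p[0],p[1],.20],velocity=.06,f_stop=6); st(f"up {h}")
        if not h: robot.line_to([p[0],p[1],.36],velocity=.2); st("clear")
```

```text
near False t 22.43 p [ 0.5888 -0.2529  0.1389] F [ 0.  -0.3 -4.1] gap 0.715
touch True t 23.18 p [ 0.588  -0.2527  0.1268] F [0.2 0.3 6.3] gap 0.715
release t 23.46 p [ 0.5859 -0.2523  0.124 ] F [-0.4 -0.1 -1. ] gap 0.851
up False t 24.87 p [ 0.5855 -0.2523  0.1994] F [-0.3 -0.5 -0.4] gap 0.848
clear t 25.82 p [ 0.5854 -0.2522  0.3586] F [ 0.1 -0.4 -0.3] gap 0.851
```

Run:
```python
from h import *
B=[180,0,YAW];b=np.array([.5952,-.1290,.237])
fingers.gripper_to(.55,force=25)
robot.move_to(list(b+[0,0,.12]),B)
cv2.imwrite("pics/s5.png",vision.grab_frame("scene")[60:240,180:340,::-1].repeat(3,0).repeat(3,1))
cv2.imwrite("pics/t5.png",vision.grab_frame("top")[130:240,200:420,::-1].repeat(3,0).repeat(3,1))
hit=robot.line_to(list(b),velocity=.12,f_stop=6); st(f"down {hit}")
if not hit:
    fingers.gripper_to(0,force=25); st("grip")
    p=robot.current_tool_pos()
    hit=robot.line_to(list(p-.170*ey),velocity=.055,f_stop=12); st(f"shut1 {hit}")
    if not hit:
        hit=robot.line_to(list(p-.200*ey),velocity=.015,f_stop=6); st(f"shut2 {hit}")
    print("moved",(robot.current_tool_pos()-p)@ey)
```

```text
down False t 28.93 p [ 0.5958 -0.1291  0.238 ] F [ 0.   0.4 -0. ] gap 0.546
grip t 29.32 p [ 0.5956 -0.1289  0.2378] F [0.4 0.  3.3] gap 0.153
shut1 False t 32.56 p [ 0.5864 -0.2986  0.2378] F [0.8 1.9 4.7] gap 0.159
shut2 True t 33.93 p [ 0.5854 -0.3182  0.2378] F [ 0.  -0.6  2.6] gap 0.155
moved -0.1896323306573301
```

View pics/t5.png

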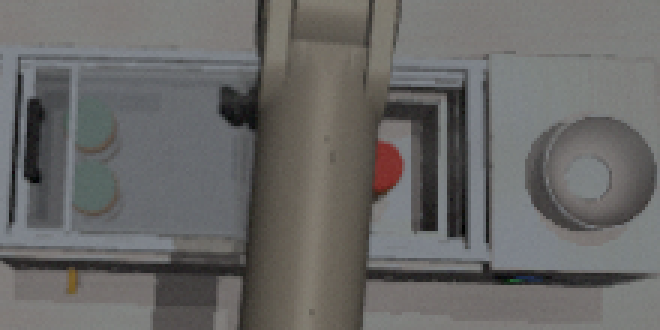

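The jar stands upright in the right pan with its red lid visible at about (387,168). The guard then closed onto its end stop. I release, back off and check.

Run:
```python
from h import *
fingers.gripper_to(.5); p=robot.current_tool_pos(); robot.line_to([p[0],p[1],.36],velocity=.15); st("up")
robot.move_to([.40,.0,.45],[180,0,YAW]); st("away")
T=vision.grab_frame("top");S=vision.grab_frame("scene")
T0=cv2.imread("pics/top0.png")[:,:,::-1]
print("R bar now/before",blob(T,(340,155,358,205),"black")[0],blob(T0,(340,155,358,205),"black")[0])
print("L bar",blob(T,(203,155,220,200),"black")[0],blob(T0,(203,155,220,200),"black")[0])
v=np.vstack([T[130:240,130:440],T0[130:240,130:440]])
cv2.imwrite("pics/t6.png",cv2.resize(v,None,fx=2.5,fy=2.5)[:,:,::-1])
S0=cv2.imread("pics/scene0.png")[:,:,::-1]
cv2.imwrite("pics/s6.png",np.hstack([S[50:350,180:340],S0[50:350,180:340]])[:,:,::-1].repeat(2,0).repeat(2,1))
```

```text
up t 35.28 p [ 0.5855 -0.3166  0.3589] F [-0.7 -0.3 -0. ] gap 0.498
away t 36.69 p [ 0.4006 -0.0014  0.4495] F [ 0.1 -0.8  0.4] gap 0.504
R bar now/before [348.88297872 181.22340426] [348.85714286 180.96703297]
L bar [210.69291339 176.57480315] [210.74015748 176.49606299]
```

View pics/t6.png

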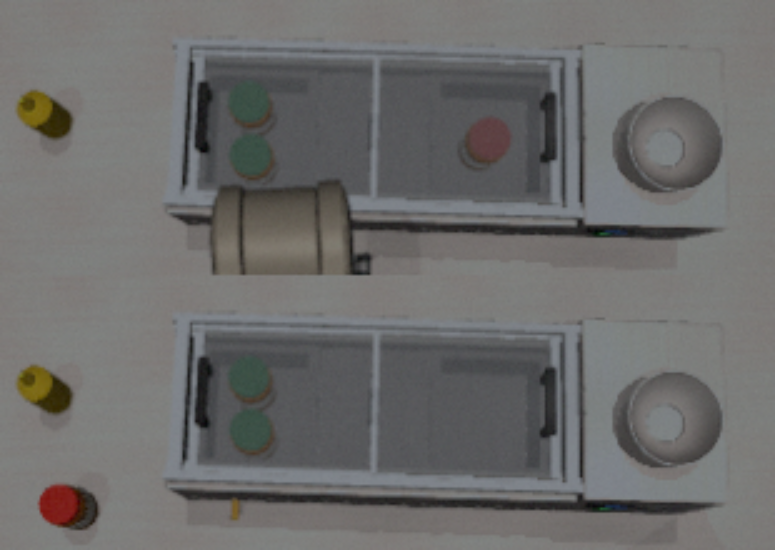

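View pics/s6.png

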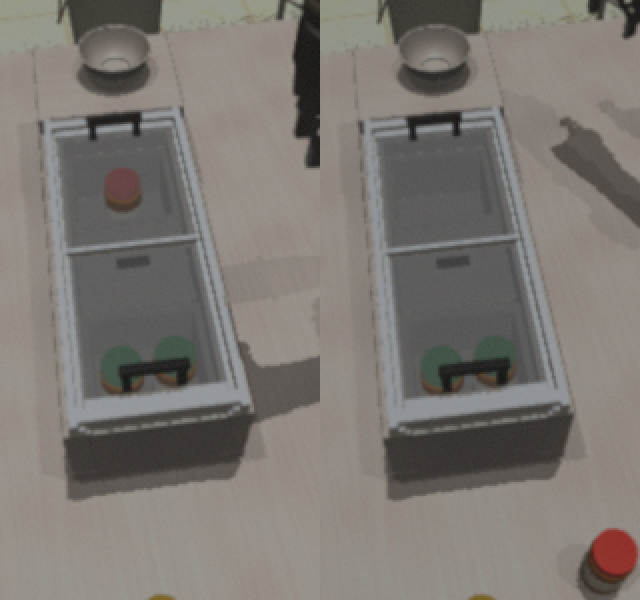

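Compared with the first pictures, both bars are back where they started. The jar is upright under the right guard, and the green jars, bottle and bowl haven't moved.

```bash
python3 -c "
from h import *
workorder.close_job(); st('done')"
```

```text
the job is handed in; nothing more can be done
the job is handed in; nothing more can be done
```

The red-lidded jar is standing upright in the empty right-hand pan with the guard shut again. I handed the job in at about 37 s of the 69 s allowed.

- **Guard opened:** I pulled the right guard about 189 mm, until it reached its open stop.
- **Jar set down:** I lowered it at 15 mm/s until it touched, at the height the pan floor should be. I opened the fingers only after that.
- **Guard shut:** I closed it at about 55 mm/s, then at 15 mm/s for the last stretch until it met its end stop. It travelled about 190 mm.

**Last checks:** In the top picture, both pull bars are within 0.3 px (roughly 1 mm) of where they started. By eye, the green-lidded jars, squeeze bottle and bowl look unmoved in the before-and-after pictures. The robot is clear of everything. No check failed or disagreed.

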